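# Emboss an accession tag in a sloping hand press

## Robot

A 6-joint arm with a two-finger parallel gripper is mounted at the origin on the work surface. World frame = base frame: x ahead of the robot, y to its left, z up, the work surface at z = 0. Lengths are in m, angles in degrees, forces in N, time in s.
With the tool pointing down it reaches from about 0.35 to 0.875 m from the base axis. Payload 4.2 kg.
Tool frame: the origin (TCP) lies on the front face of the gripper's body, between the roots of the fingers; the fingertips stand finger_overhang ahead of it and the grasp point (between the pads) lies 51 mm ahead of it (finger_overhang is the distance from the TCP to the fingertips, in m); z points along the fingers, y is the line along which they close (so a half turn about z gives the same grasp; the last joint's range is limited). The gripper opens to 87 mm and grips with 3 to 60 N. Pads are 19 mm wide; open, the fingers measure 117 mm over their backs; the gripper's body (75 mm by 190 mm) begins 51 mm behind the grasp point.
Start: joints at [-62.074, 22.042, 0.453, 0, -68.411, -14.817], TCP at [0.142, -0.609, 0.292] pointing down, gripper open.
Joint ranges: [-179.83, 179.83], [-69.29, 118.12], [-61.27, 80.66], [-181.25, 117.63], [-171.15, -9.14], [-177.46, 177.46]. Speed limits (degrees/s): [159.86, 159.86, 180, 180, 180, 180].

## Interface

Orientations are given as a 3x3 rotation matrix whose columns are the frame's x, y, z axes.
In Python, from station import sense, capture, camera_model, finish_job, finger_overhang gives the robot as it stands. The module is installed in compiled form; this text tells all that it offers.
- The arm moves only by the tool jog_arm, never from a script. Its argument "rows" is a list that holds one entry, the list of rows, each a list of 4 numbers: the shift along the tool's x, y, z in m, then the turn about the tool's z in rad. A call has 1 to 20 rows; each row shifts and turns the commanded pose from where the row before left it, along the tool's axes as they then stand; what a row does not reach is not made up. A row lasts 1/8 s, in which the tool goes at most 62.5 mm and 10.7 degrees, less where a joint would pass 70% of its speed; a pose out of reach is approached as far as the arm can. A call is refused whole if a number of a shift passes 0.0625 or a number of a turn 0.188, either way. A call with a gripper value outside its range is refused whole. "claw" is the opening, from 0 (shut) to 1 (fully open), set as the call begins (left out, the last holds). The fingers move at their own pace and stop on an object; the grip force is fixed at half the most. Time passes only in rows, so rows that do not move let the fingers close. It gives the time, the measured TCP pose, the force, the opening and the grip force at its end, in the units of the state.
- sense(): the state, without advancing time (a new reading comes with each control period).
- capture(name): name is "scene" or "top" or "wrist"; returns the picture (420x560x3 uint8, red, green, blue); there is no depth.
- camera_model(name): a dict with "fovy" (degrees; the focal length in pixels is half the picture's height over the tangent of half this angle, whatever the lens; pixels are square), "cx", "cy" (the principal point, pixels), "k1" (the pictures are not rectified: a ray, as slopes to the right and down, at radius r is drawn at 1 + k1 r^2 times it, then the intrinsics apply), "eye" and "rotation" of the camera in the world. Camera axes: x right, y down, z forward; pixel columns grow to the right and rows downward; lengths in m; the calibration is good to about 2 mm. A picture is of the moment at which its call begins: read the wrist's pose just before it. camera_model takes no time and is no camera call; for the wrist camera it gives the pose at the moment of the call.
- finish_job(): hands the job in; it is judged then, once.
The state is a dict: "time_s": time; "joints": joint angles; "joint_velocities": joint speeds; "effort": joint torques, N m; "tcp_pos": TCP position; "ee_rot": TCP orientation; "wrist_force": force on the tool from outside, world axes, zero at the start; "moment": the same for the moment, N m; "gripper_width": opening from 0.0 (shut) to 1.0 (fully open); "gripper_force": force on a finger pad.
Only numpy, scipy, OpenCV 4.12 (cv2) and the standard library are available. Lean on these libraries where they do the work, as an engineer would, in place of code of your own. Each camera call takes 0.05 s, during which the arm holds its last target. There are 200 camera calls.

## Task

Emboss the brass accession tag: slide the tag tray fully home under the press, push the red plunger down along its slope to its soft first stop and pause there for about a second, then press it through to the stiffer second stop, hold about a second and let it spring fully back up. Then draw the tray all the way out again to its outer stop and let go. Leave the figure, the drum and the jar standing where they are.

Things in the scene. Friction and masses are not known exactly. Their poses are not given: they have to be found in the camera images.
- press: Hand tag press, fixed. Origin on the bench below the die; -x is its front (robot side), +y the side where the tray comes out. Bed, tray, die and plunger are tipped 0.6 rad about its y: the plunger's outward axis is (-0.565, 0, 0.825) here; its top, when up, is at (-0.090, 0, 0.207). Bed face 75 mm high at the die, y -75 to 240 mm; base x -60 to 130 mm. Blue C-frame over the bed, 56 mm wide in y.
- lamp (a point): Centre of the fixed white lamp head that overhangs the plunger: 60 mm (press x) by 90 mm (press y) by 18 mm high, its underside 100 mm above the plunger's top. It leaves no room for an upright gripper on the plunger: come in from the front along the plunger's axis. A 14 mm bar holds it from behind.
- plunger_top (a point): Centre of the flat top of the red mushroom plunger (56 mm diameter, the cap 10 mm thick). The point's z axis points out of the plunger along its sloping axis; push along -z. Its y axis is the press's y. It moves with the plunger, in all 22 mm.
- plunger (a joint): Soft stroke of the red plunger relative to the die, in m: 0 up, 0.014 = first stop (it bottoms on the die's collar). A light spring, about 2 N at the start and 4.5 N at the first stop. Springs back by itself.
- die (a joint): Stiff stroke of the die (and the plunger with it), in m: 0 up, 0.008 = second stop (the die is in the tag). Beyond the first stop nothing moves until about 10 N; about 16 N at the second stop, which is hard. Springs back by itself.
- tray (a joint): Position of the aluminium tag tray on its rails, in m, along +y of the press: 0 = fully home (tag under the die, against the inner stop), 0.12 = all the way out at the outer stop. Slides with about 2.5 N of friction and stays where it is left.
- tray_handle (a point): Centre of the yellow upright tab on the outer end of the tray: 14 mm thick along its y, 44 mm along the slope (x), 48 mm high (z). Its z axis stands square to the sloping bed, its y axis is the sliding direction (outward). The tray's top is 24 mm below this point along z. With the tray home the tab's centre is 77 mm clear of the C-frame. Pinch it across y, or push its side faces.
- figure: Bystander: dark turned wooden figure, 72 mm in diameter, 140 mm tall. Origin at the centre of its underside.
- drum: Bystander: open wooden drum, 76 mm in diameter, 90 mm tall. Origin at the centre of its underside.
- jar: Bystander: closed terracotta jar, 80 mm in diameter, 100 mm tall. Origin at the centre of its underside.

How it is judged:
By the outcome, as a careful person would: the job done as asked, in the order asked, and still so for the second after the job is handed in, with the robot touching nothing.
It also fails if it takes over 64 s, if anything falls off the work surface, if the arm or the gripper's body presses on something with over 40 N, if the wrist force passes 120 N, or if a joint passes its speed limit or range.

## Working session

There is one attempt and no reset: what is moved stays moved. The work goes in short steps, Python scripts to look and compute and a tool call to move; the robot and the scene stay as the last step left them, time stands still between calls to the robot, and variables do not carry over. Pictures are saved under pics/ and viewed, at most 10 in all, crops included, and the job is handed in when it is done.

Besides the shell and the picture viewer there is one more tool, called as name(argument=value, ...), one argument or row to a line, values as JSON. jog_arm: Moves the arm, as the interface text tells. Its arguments: {"type":"object","properties":{"rows":{"type":"array"},"claw":{"type":"number"}},"required":["rows"]}

```bash
mkdir -p pics; python3 - <<'E'
from station import *
import cv2,numpy as np
s=sense();print({k:np.round(v,3).tolist() for k,v in s.items()},finger_overhang)
for n in("scene","top","wrist"):
    m=camera_model(n);print(n,{k:np.round(v,4).tolist() for k,v in m.items()})
    cv2.imwrite(f"pics/{n}.png",capture(n)[:,:,::-1])
a=[cv2.imread(f"pics/{n}.png") for n in("scene","top")]
E
```

```text
{'time_s': 0.0, 'joints': [-62.074, 22.088, 0.38, -0.027, -68.412, -14.818], 'joint_velocities': [-0.028, -0.083, 0.029, 0.003, 0.025, -0.072], 'effort': [0.001, -39.067, 18.74, 4.22, 0.011, -0.0], 'tcp_pos': [0.142, -0.608, 0.291], 'ee_rot': [[-0.974, -0.227, -0.001], [-0.227, 0.974, 0.002], [0.0, 0.002, -1.0]], 'wrist_force': [-0.584, 0.484, -0.558], 'moment': [-0.006, 0.031, 0.052], 'gripper_force': 0.0, 'gripper_width': 0.999} 0.0697
scene {'fovy': 54.813, 'cx': 284.2887, 'cy': 206.793, 'k1': -0.0194, 'eye': [0.9277, 0.5623, 0.8858], 'rotation': [[-0.8286, 0.4199, -0.3702], [0.5598, 0.6126, -0.558], [-0.0075, -0.6696, -0.7426]]}
top {'fovy': 57.9809, 'cx': 278.8837, 'cy': 211.3962, 'k1': 0.0114, 'eye': [0.5083, 0.0007, 1.2589], 'rotation': [[-0.0122, -0.9986, 0.0506], [-0.9997, 0.0131, 0.0193], [-0.02, -0.0504, -0.9985]]}
wrist {'fovy': 65.3419, 'cx': 282.8884, 'cy': 216.4099, 'k1': -0.0528, 'eye': [0.0642, -0.6264, 0.384], 'rotation': [[-0.2265, 0.932, 0.283], [0.974, 0.2163, 0.067], [0.0012, 0.2908, -0.9568]]}
```

View pics/scene.png

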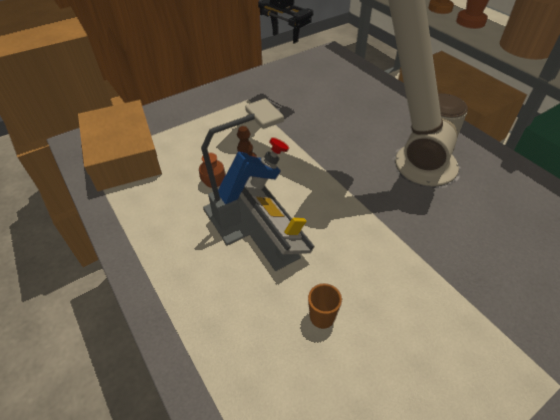

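View pics/top.png

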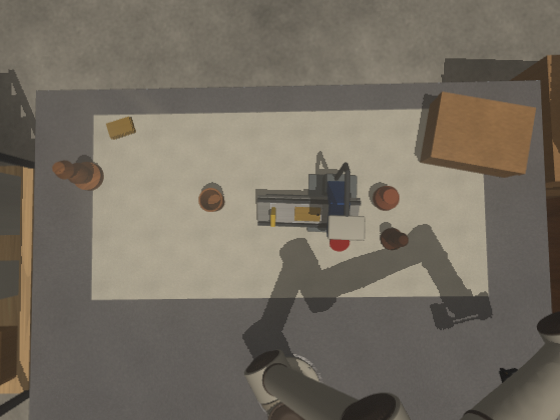

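Scene view: red cap at about (279,145), yellow tab (296,226), lamp (264,110). Top view: red cap (340,243), half hidden by the lamp (347,228), tab (273,217), jar (386,198), figure (396,239), drum (211,200).

```bash
cat > h.py <<'E'
import numpy as np,cv2
from station import *
def ray(m,u,v):
    f=210/np.tan(np.radians(m["fovy"])/2)
    d=np.array([(u-m["cx"])/f,(v-m["cy"])/f]);s=d.copy()
    for _ in range(20): s=d/(1+m["k1"]*(s@s))
    return np.array(m["eye"]),np.array(m["rotation"])@np.r_[s,1]
def plane(m,u,v,z):
    e,d=ray(m,u,v);return e+d*(z-e[2])/d[2]
def tri(*mp):
    A=0;b=0;R=[]
    for m,u,v in mp:
        e,d=ray(m,u,v);d/=np.linalg.norm(d);P=np.eye(3)-np.outer(d,d);A=A+P;b=b+P@e;R.append((P,e))
    x=np.linalg.solve(A,b);return x,[np.linalg.norm(P@(x-e)) for P,e in R]
def proj(m,p):
    f=210/np.tan(np.radians(m["fovy"])/2)
    c=np.array(m["rotation"]).T@(np.array(p)-m["eye"]);s=c[:2]/c[2];s=s*(1+m["k1"]*(s@s));return s*f+[m["cx"],m["cy"]]
def blobs(im,lo,hi,box):
    h=cv2.cvtColor(im,cv2.COLOR_BGR2HSV);k=cv2.inRange(h,np.array(lo),np.array(hi))
    z=np.zeros_like(k);x0,y0,x1,y1=box;z[y0:y1,x0:x1]=k[y0:y1,x0:x1]
    n,l,st,c=cv2.connectedComponentsWithStats(z)
    return [(st[i].tolist(),c[i].round(1).tolist()) for i in range(1,n) if st[i][4]>15],l
E
python3 - <<'E'
from h import *
s=cv2.imread("pics/scene.png");t=cv2.imread("pics/top.png")
ms,mt=camera_model("scene"),camera_model("top")
for n,im,b in(("s",s,(190,110,340,260)),("t",t,(240,150,420,270))):
    print(n,"red",blobs(im,(0,200,120),(5,255,255),b)[0]);print(n,"yel",blobs(im,(15,180,60),(32,255,255),b)[0])
c=np.vstack([cv2.resize(t[150:260,245:415],None,fx=4.4,fy=4.4,interpolation=2)]);cv2.imwrite("pics/tc.png",c)
cv2.imwrite("pics/sc.png",cv2.resize(s[100:260,190:330],None,fx=3.7,fy=3.7,interpolation=2))
E
```

```text
s red [([271, 138, 17, 11, 82], [278.9, 143.2])]
s yel [([258, 198, 25, 18, 190], [270.1, 207.1]), ([285, 218, 21, 17, 239], [294.9, 225.9])]
t red []
t yel []
```

View pics/tc.png

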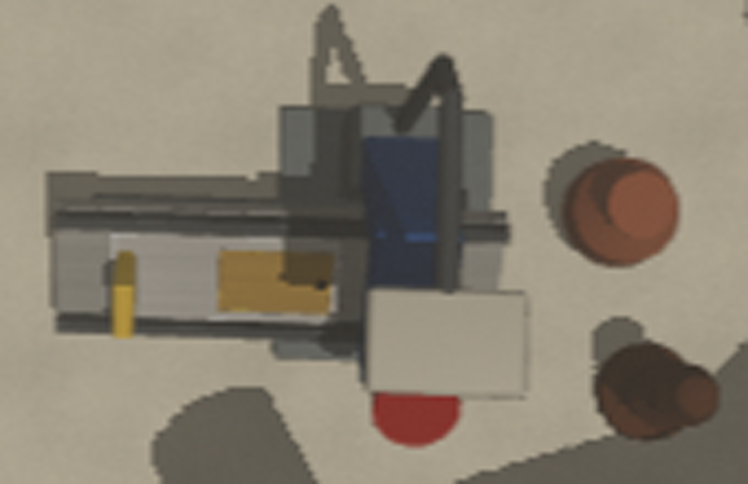

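View pics/sc.png

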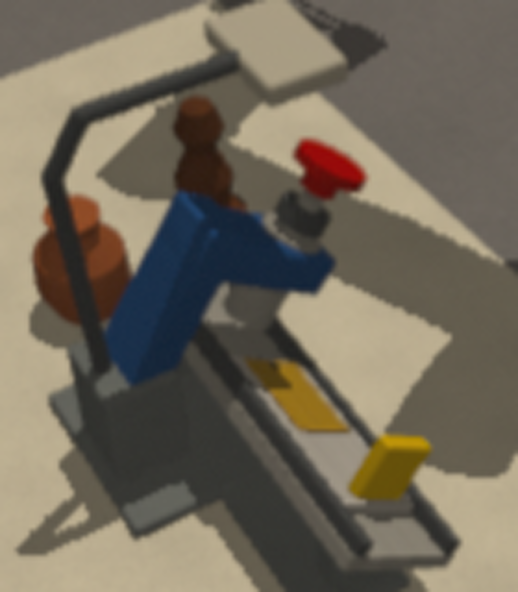

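Crops: the tray is nearly out with the tab near the outer end. Rails run from (57,212) to (510,226) in the top crop, lamp corners are at about (370,290),(527,292),(525,398),(367,388), and the cap's top centre is at about (331,165) in the scene crop.

```bash
python3 - <<'E'
from h import *
ms,mt=camera_model("scene"),camera_model("top")
T=lambda u,v:(245+u/4.4-.5+.11,150+v/4.4-.39)
S=lambda u,v:(190+u/3.7-.37,100+v/3.7-.37)
def yaw(a,b): d=a-b; return np.degrees(np.arctan2(-d[0],d[1]))
for a,b,z in(((57,212),(510,226),.1),((57,322),(340,332),.07)):
    print("rail yaw",yaw(plane(mt,*T(*a),z),plane(mt,*T(*b),z)))
print("lamp yaw",yaw(plane(mt,*T(368,339),.325),plane(mt,*T(526,345),.325)))
a=np.mean([plane(mt,*T(*p),.325) for p in((370,290),(527,292),(525,398),(367,388))],0);print("lamp top",a)
# scene lamp top face corners
print("lamp scene",np.mean([plane(ms,*S(*p),.325) for p in((205,25),(272,92),(347,62),(275,0))],0))
print("cap scene",plane(ms,*S(331,165),.207),"cap front top",plane(mt,*T(416,445),.19),[plane(mt,*T(x,397),.2) for x in(373,460)])
# tab top edge centre: scene top-edge (408,442); top view tab full
print("tab tri",tri((ms,*S(391,468)),(mt,*T(124,294))))
# jar, drum, figure
for n,u,v,z in(("jar",386,198,.08),("fig",393,239,.06),("drum",211,200,.09)): print(n,plane(mt,u,v,z))
E
```

```text
rail yaw -2.571759999559602
rail yaw -2.7387190198646048
lamp yaw -2.878567677381041
lamp top [ 0.51438953 -0.14596458  0.325     ]
lamp scene [ 0.51784508 -0.13896784  0.325     ]
cap scene [ 0.47676466 -0.13870209  0.207     ] cap front top [ 0.44998425 -0.146031    0.19      ] [array([ 0.48101033, -0.11821002,  0.2       ]), array([ 0.48038681, -0.17293402,  0.2       ])]
tab tri (array([0.55122294, 0.04233365, 0.10209353]), [np.float64(0.0007344034755736183), np.float64(0.0007344034755736074)])
jar [ 0.60529204 -0.30911098  0.08      ]
fig [ 0.47776957 -0.33273945  0.06      ]
drum [0.60575626 0.23358466 0.09      ]
```

jog_arm(
  rows=[
    [[-0.04, 0.023, -0.0145, 0], [-0.04, 0.023, -0.0145, 0], [-0.04, 0.023, -0.0145, 0], [-0.04, 0.023, -0.0145, 0], [-0.04, 0.023, -0.0145, 0], [-0.04, 0.023, -0.0145, 0], [-0.04, 0.023, -0.0145, 0], [-0.04, 0.023, -0.0145, 0], [-0.04, 0.023, -0.0145, 0], [-0.04, 0.023, -0.0145, 0], [-0.04, 0.023, -0.0145, 0], [-0.04, 0.023, -0.0145, 0], [-0.04, 0.023, -0.0145, 0], [-0.04, 0.023, -0.0145, 0], [-0.04, 0.023, -0.0145, 0], [-0.04, 0.023, -0.0145, 0], [0, 0, 0, 0.137], [0, 0, 0, 0.137]],
  ],
  claw=0.6,
)

```text
time_s: 2.4
tcp_pos: [0.6825, -0.1042, 0.5229]
ee_rot: [[-0.999, 0.049, -0.002], [0.049, 0.999, 0.0], [0.002, -0.0, -1.0]]
wrist_force: [-0.6, 0.5, -0.0]
gripper_width: 0.6
gripper_force: 0.0
```

jog_arm(
  rows=[
    [[-0.05, 0.03, 0, 0], [-0.05, 0.03, 0, 0], [-0.05, 0, 0, 0], [-0.05, 0, 0, 0], [-0.05, 0, 0, 0], [-0.05, 0, 0, 0], [-0.05, 0, 0, 0]],
  ],
)

```text
time_s: 3.28
tcp_pos: [0.8792, -0.0563, 0.441]
ee_rot: [[-0.992, 0.046, 0.117], [0.044, 0.999, -0.016], [-0.117, -0.011, -0.993]]
wrist_force: [0.1, -0.9, -0.4]
gripper_width: 0.6
gripper_force: 0.0
```

```bash
python3 -c "
from station import *;print(sense()['joints'])"
```

```text
[   7.25831041   54.66758977   80.56033169    1.84882979 -109.34482188
  -99.12793751]
```

jog_arm(
  rows=[
    [[-0.05, 0, -0.01, 0], [-0.05, 0, -0.01, 0], [-0.05, 0, -0.01, 0], [-0.05, 0, -0.01, 0], [-0.05, 0, -0.01, 0], [-0.05, 0, -0.01, 0]],
  ],
)

```text
time_s: 4.03
tcp_pos: [0.9358, -0.0534, 0.4332]
ee_rot: [[-0.951, 0.049, 0.306], [0.039, 0.999, -0.038], [-0.308, -0.024, -0.951]]
wrist_force: [0.3, -0.2, 0.2]
gripper_width: 0.601
gripper_force: 0.0
```

```bash
python3 -c "
from station import *;print(sense()['joints'])"
```

```text
[  7.676112    56.35359219  80.60011346   4.55459347 -96.80704663
 -99.02072431]
```

jog_arm(
  rows=[
    [[-0.05, 0.015, 0, 0], [-0.05, 0.015, 0, 0], [-0.05, 0.015, 0, 0], [-0.05, 0.015, 0, 0], [-0.05, 0.015, 0, 0]],
  ],
)

```text
time_s: 4.65
tcp_pos: [0.9872, 0.015, 0.4224]
ee_rot: [[-0.889, 0.05, 0.456], [0.032, 0.998, -0.048], [-0.457, -0.028, -0.889]]
wrist_force: [-0.4, 0.2, 0.9]
gripper_width: 0.597
gripper_force: 0.0
```

```bash
python3 -c "
from station import *;print(sense()['joints'])"
```

```text
[  12.07733385   58.67944266   80.60272566    8.20531237  -85.86913472
 -103.26105202]
```

jog_arm(
  rows=[
    [[-0.05, 0.02, 0, 0], [-0.05, 0.02, 0, 0], [-0.05, 0.02, 0, 0], [-0.05, 0.02, 0, 0]],
  ],
)

```text
time_s: 5.15
tcp_pos: [1.0114, 0.0797, 0.4383]
ee_rot: [[-0.82, 0.047, 0.571], [0.025, 0.999, -0.046], [-0.572, -0.024, -0.82]]
wrist_force: [-0.9, -0.4, 0.1]
gripper_width: 0.604
gripper_force: 0.0
```

```bash
python3 -c "
from station import *;print(sense()['joints'])"
```

```text
[  16.12985313   59.34361338   80.59882575   11.96065332  -78.37075752
 -107.35233784]
```

jog_arm(
  rows=[
    [[0.035, -0.005, -0.0243, 0], [0.035, -0.005, -0.0243, 0], [0.035, -0.005, -0.0243, 0], [0.035, -0.005, -0.0243, 0], [0.035, -0.005, -0.0243, 0], [0.035, -0.005, -0.0243, 0], [0.035, -0.005, -0.0243, 0], [0.035, -0.005, -0.0243, 0], [0.035, -0.005, -0.0243, 0], [0.035, -0.005, -0.0243, 0], [0.035, -0.005, -0.0243, 0], [0.035, -0.005, -0.0243, 0], [0.035, -0.005, -0.0243, 0], [0.035, -0.005, -0.0243, 0], [0, 0, 0, 0]],
  ],
)

```text
time_s: 7.02
tcp_pos: [0.4416, 0.0411, 0.4448]
ee_rot: [[-0.818, 0.048, 0.573], [0.026, 0.999, -0.045], [-0.574, -0.022, -0.818]]
wrist_force: [0.6, -0.4, 0.2]
gripper_width: 0.607
gripper_force: 0.0
```

```bash
python3 - <<'E'
from h import *
import json
print(sense()['joints'])
m=camera_model("wrist");json.dump({k:np.array(v).tolist() for k,v in m.items()},open("w1.json","w"))
im=capture("wrist")[:,:,::-1];cv2.imwrite("pics/w1.png",im)
E
```

```text
[  35.7911193   -14.96418857  -35.09421775   31.04958335  -46.13343561
 -145.22355679]
```

View pics/w1.png

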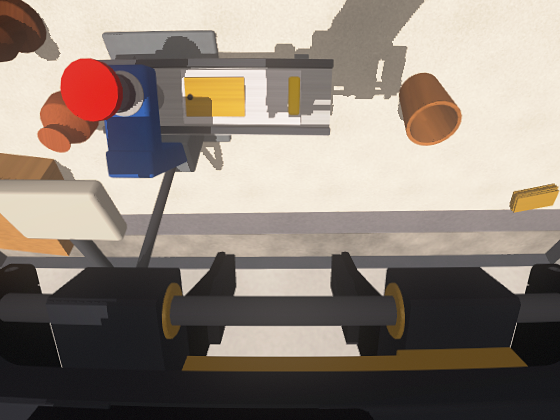

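The wrist view shows the cap at about (90,90), the tab at (294,97), the tag at (214,97), the rails running from (100,62) to (332,62), and the lamp at lower left.

```bash
python3 - <<'E'
from h import *
import json
m=json.load(open("w1.json"));ms,mt=camera_model("scene"),camera_model("top")
im=cv2.imread("pics/w1.png")
b,l=blobs(im,(0,180,100),(6,255,255),(40,40,140,140));print(b)
i=max(range(len(b)),key=lambda i:b[i][0][4])
h=cv2.cvtColor(im,cv2.COLOR_BGR2HSV);k=cv2.inRange(h,np.array((0,180,100)),np.array((6,255,255)));k[:,140:]=0;k[150:]=0
c=max(cv2.findContours(k,0,1)[0],key=cv2.contourArea);e=cv2.fitEllipse(c);print(e)
S=lambda u,v:(190+u/3.7-.37,100+v/3.7-.37)
print("cap",plane(m,*e[0],.207),tri((m,*e[0]),(ms,*S(331,165))))
y,_=blobs(im,(15,150,60),(32,255,255),(270,60,320,130));print(y)
tc=y[0][1]
print("tab",plane(m,*tc,.115),tri((m,*tc),(ms,*S(398,458)),))
# brass tag on bed axis; rail yaw with parallel lines at const height
g=cv2.cvtColor(im,cv2.COLOR_BGR2GRAY)
print(np.array(cv2.createLineSegmentDetector().detect(g[50:145,90:340])[0])[:,0].round(0).tolist().__len__())
for L in cv2.createLineSegmentDetector().detect(g[50:145,90:340])[0][:,0]:
    if abs(L[2]-L[0])>60:
        p=[plane(m,90+L[j],50+L[j+1],.09) for j in(0,2)];d=p[0]-p[1]
        if d[1]<0:d=-d
        print(L.round(),np.degrees(np.arctan2(-d[0],d[1])).round(2))
E
```

```text
[([61, 59, 61, 63, 2928], [89.8, 90.0])]
((90.07820892333984, 89.93804168701172), (56.30775833129883, 65.04552459716797), 143.0486297607422)
cap [ 0.47361668 -0.14317445  0.207     ] (array([ 0.47450715, -0.14363247,  0.20407116]), [np.float64(0.001357554484636513), np.float64(0.0013575544846364856)])
[([289, 77, 11, 38, 394], [293.8, 94.9])]
tab [0.54376756 0.04221178 0.115     ] (array([0.54602802, 0.04287566, 0.1103247 ]), [np.float64(0.0008918918354805093), np.float64(0.0008918918354804565)])
83
[176.  18.  64.  18.] -2.87
[ 71.  75. 237.  74.] -1.73
[238.  85. 126.  83.] -2.95
[129.   7. 242.   9.] -2.87
[241.  18. 179.  18.] -1.87
```

jog_arm(
  rows=[
    [[0.026, 0.024, 0, 0], [0.026, 0.024, 0, 0], [0.026, 0.024, 0, 0], [0.027, 0.024, 0, 0], [0, 0, 0.035, 0], [0, 0, 0.035, 0], [0, 0, 0.035, 0], [0, 0, 0.035, 0], [0, 0, 0.035, 0], [0, 0, 0.035, 0], [0, 0, 0.035, 0], [0, 0, 0.03, 0], [0, 0, 0, 0]],
  ],
  claw=1,
)

```text
time_s: 8.7
tcp_pos: [0.5335, 0.1068, 0.2212]
ee_rot: [[-0.883, 0.015, 0.469], [0.002, 1.0, -0.028], [-0.469, -0.024, -0.883]]
wrist_force: [-1.2, -0.6, 0.3]
gripper_width: 1.0
gripper_force: 0.0
```

```bash
python3 - <<'E'
from h import *
print(np.round(sense()['joints'],1))
m=camera_model("wrist")
a=capture("wrist")[:,:,::-1];t=capture("scene")[:,:,::-1]
cv2.imwrite("pics/p1.png",np.hstack([cv2.resize(a,(400,300)),cv2.resize(t[80:320,150:400],(390,300))[:, :390]]))
E
```

```text
[  23.2    9.3  -50.    67.   -13.2 -177.4]
```

View pics/p1.png

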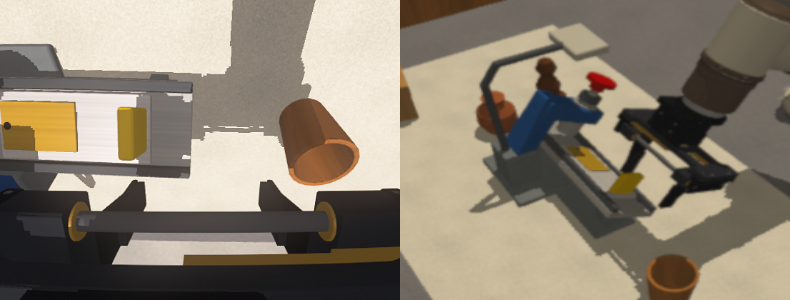

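The wrist camera shows the tab still clear of the fingers, at about (132,133) in the left half of the picture. Joint 6 is at its limit, so I'll back off and turn the tool by -270°, which puts the camera on the outer side.

jog_arm(
  rows=[
    [[0, 0, -0.05, 0], [0, 0, -0.05, 0], [0, 0, 0, -0.188], [0, 0, 0, -0.188], [0, 0, 0, -0.188], [0, 0, 0, -0.188], [0, 0, 0, -0.188], [0, 0, 0, -0.188], [0, 0, 0, -0.188], [0, 0, 0, -0.188], [0, 0, 0, -0.188], [0, 0, 0, -0.188], [0, 0, 0, -0.188], [0, 0, 0, -0.188], [0, 0, 0, -0.188], [0, 0, 0, -0.188], [0, 0, 0, -0.188], [0, 0, 0, -0.188], [0, 0, 0, -0.188], [0, 0, 0, -0.188]],
  ],
)

```text
time_s: 11.3
tcp_pos: [0.4949, 0.1082, 0.3015]
ee_rot: [[0.855, 0.191, 0.482], [0.235, -0.971, -0.033], [0.462, 0.142, -0.875]]
wrist_force: [1.0, -0.9, -0.2]
gripper_width: 1.001
gripper_force: 0.0
```

jog_arm(
  rows=[
    [[0, 0, 0, -0.188], [0, 0, 0, -0.188], [0, 0, 0, -0.188], [0, 0, 0, -0.188], [0, 0, 0, -0.188], [0, 0, 0, -0.188], [0, 0, 0, -0.188], [0, 0, 0, 0]],
  ],
)

```text
time_s: 12.3
tcp_pos: [0.495, 0.1082, 0.3013]
ee_rot: [[0.042, 0.875, 0.482], [0.999, -0.029, -0.034], [-0.015, 0.483, -0.875]]
wrist_force: [-0.4, 0.9, -0.2]
gripper_width: 1.001
gripper_force: 0.0
```

```bash
python3 - <<'E'
from h import *
s=sense();print(np.round(s['joints'],1),s['ee_rot'].tolist() if hasattr(s['ee_rot'],'tolist') else s['ee_rot'])
R=np.array(s['ee_rot'])
C=np.array([.551,.043,.104]);n=-R[:,2]
P=C+n*(.051+.010);print("target",P,"tool delta",R.T@(P-np.array(s['tcp_pos'])))
E
```

```text
[ 35.2   0.3 -43.1  38.9 -29.1 111.2] [[0.04157113133830009, 0.8750950274859893, 0.48216235223060433], [0.9990160274195314, -0.028941700193343613, -0.03360587670061203], [-0.015453737352237332, 0.4830849520107349, -0.8754370971935299]]
target [0.5215881  0.04504996 0.15740166] tool delta [-0.05972592 -0.0444626   0.14091094]
```

jog_arm(
  rows=[
    [[-0.03, -0.022, 0, 0], [-0.03, -0.022, 0, 0], [0, 0, 0.03, 0], [0, 0, 0.03, 0], [0, 0, 0.03, 0], [0, 0, 0.01, 0], [0, 0, 0, 0]],
  ],
  claw=0.75,
)

```text
time_s: 13.18
tcp_pos: [0.5033, 0.0486, 0.2208]
ee_rot: [[0.05, 0.88, 0.473], [0.998, -0.03, -0.05], [-0.03, 0.475, -0.88]]
wrist_force: [0.5, 0.2, 0.3]
gripper_width: 0.753
gripper_force: 0.0
```

```bash
python3 - <<'E'
from h import *
s=sense();print(np.round(s['joints'],1))
R=np.array(s['ee_rot'])
C=np.array([.551,.043,.104]);n=-R[:,2]
P=C+n*(.051+.010);print("tool delta",R.T@(P-np.array(s['tcp_pos'])))
a=capture("wrist")[:,:,::-1];t=capture("scene")[:,:,::-1]
cv2.imwrite("pics/p2.png",np.hstack([cv2.resize(a,(400,300)),cv2.resize(t[80:320,150:400],(390,300))[:, :390]]))
E
```

```text
[ 13.2   5.5 -55.7  79.   -9.2  87.7]
tool delta [ 0.00029552 -0.01331347  0.06454222]
```

View pics/p2.png

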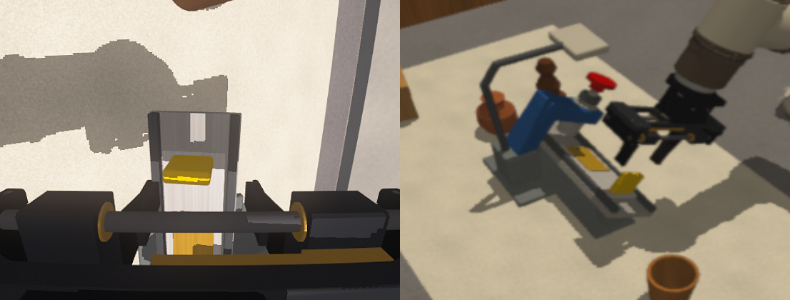

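jog_arm(
  rows=[
    [[0, -0.006, 0.016, 0], [0, -0.007, 0.016, 0], [0, 0, 0.016, 0], [0, 0, 0, 0]],
  ],
)

```text
time_s: 13.78
tcp_pos: [0.5176, 0.0548, 0.1963]
ee_rot: [[0.058, 0.895, 0.442], [0.997, -0.029, -0.071], [-0.05, 0.445, -0.894]]
wrist_force: [-0.1, 0.5, -0.2]
gripper_width: 0.749
gripper_force: 0.0
```

```bash
python3 - <<'E'
from h import *
s=sense();print(np.round(s['joints'],1))
R=np.array(s['ee_rot'])
C=np.array([.551,.043,.104]);n=-R[:,2]
P=C+n*(.051+.010);print("tool delta",R.T@(P-np.array(s['tcp_pos'])))
E
```

```text
[ 11.7   9.3 -54.8  85.   -9.2  82.7]
tool delta [-0.00514907 -0.01081315  0.03713917]
```

jog_arm(
  rows=[
    [[-0.004, -0.008, 0.016, 0], [-0.004, -0.008, 0.016, 0], [0, 0, 0.012, 0], [0, 0, 0, 0]],
  ],
)

```text
time_s: 14.28
tcp_pos: [0.5255, 0.0535, 0.1725]
ee_rot: [[0.07, 0.907, 0.415], [0.995, -0.032, -0.096], [-0.074, 0.419, -0.905]]
wrist_force: [-0.5, 0.1, 0.9]
gripper_width: 0.747
gripper_force: 0.0
```

```bash
python3 - <<'E'
from h import *
s=sense();print(np.round(s['joints'],1))
R=np.array(s['ee_rot'])
C=np.array([.551,.043,.104]);n=-R[:,2]
P=C+n*(.051+.010);print("tool delta",R.T@(P-np.array(s['tcp_pos'])))
E
```

```text
[  9.   12.5 -54.5  93.1  -9.2  76.8]
tool delta [-0.00360228 -0.00522388  0.01253673]
```

jog_arm(
  rows=[
    [[-0.004, -0.006, 0.012, 0], [-0.002, -0.002, 0.004, 0], [0, 0, 0, 0]],
  ],
)

```text
time_s: 14.65
tcp_pos: [0.5258, 0.0508, 0.1631]
ee_rot: [[0.075, 0.911, 0.406], [0.994, -0.033, -0.108], [-0.085, 0.411, -0.908]]
wrist_force: [0.3, -0.8, 0.2]
gripper_width: 0.751
gripper_force: 0.0
```

jog_arm(
  rows=[
    [[0, 0, 0, 0], [0, 0, 0, 0], [0, 0, 0, 0], [0, 0, 0, 0], [0, 0, 0, 0], [0, 0, 0, 0]],
  ],
  claw=0.3,
)

```text
time_s: 15.4
tcp_pos: [0.5248, 0.0512, 0.1623]
ee_rot: [[0.074, 0.912, 0.404], [0.994, -0.033, -0.107], [-0.085, 0.409, -0.909]]
wrist_force: [-5.9, -0.4, 1.3]
gripper_width: 0.537
gripper_force: 28.9
```

```bash
python3 - <<'E'
from h import *
s=sense();print(np.round(s['joints'],1),s['wrist_force'],s['gripper_force'],s['gripper_width'],s['tcp_pos'])
t=capture("scene")[:,:,::-1];a=capture("wrist")[:,:,::-1]
cv2.imwrite("pics/p3.png",np.hstack([cv2.resize(a,(400,300)),cv2.resize(t[80:320,150:400],(390,300))[:, :390]]))
E
```

```text
[  7.3  13.5 -54.7  97.6  -9.2  73.6] [-5.91234744 -0.36807412  1.32286373] 28.881608080118895 0.536656879423904 [0.52477896 0.05117421 0.16229442]
```

View pics/p3.png

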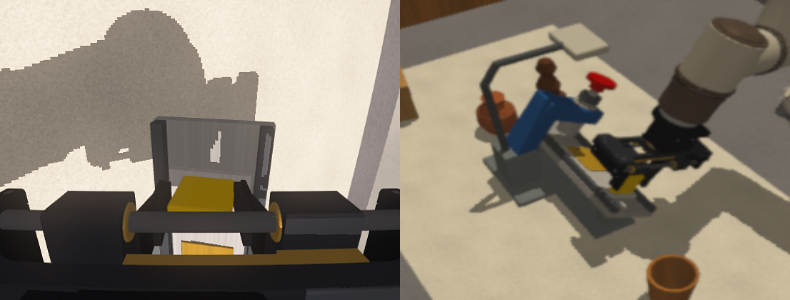

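The tab is pinched: opening 0.54, grip 29 N. Now I'll slide the tray home.

jog_arm(
  rows=[
    [[-0.01, 0, 0.0009, 0], [-0.01, 0, 0.0009, 0], [-0.01, 0, 0.0009, 0], [-0.01, 0, 0.0009, 0]],
  ],
)

```text
time_s: 16.0
tcp_pos: [0.5238, 0.0146, 0.1639]
ee_rot: [[0.075, 0.921, 0.383], [0.993, -0.032, -0.117], [-0.095, 0.389, -0.916]]
wrist_force: [18.8, 2.2, -40.9]
gripper_width: 0.546
gripper_force: 30.7
```

```bash
python3 -c "
from station import *;import numpy as np;print(np.round(sense()['joints'],1))"
```

```text
[  6.4  13.1 -54.7  87.9  -9.1  84.4]
```

jog_arm(
  rows=[
    [[0, 0, 0, 0], [0, 0, 0.002, 0], [0, 0, 0, 0]],
  ],
  claw=0.65,
)

```text
time_s: 16.38
tcp_pos: [0.5256, 0.0142, 0.1683]
ee_rot: [[0.079, 0.917, 0.392], [0.992, -0.035, -0.118], [-0.095, 0.398, -0.912]]
wrist_force: [-4.5, -1.3, -9.1]
gripper_width: 0.648
gripper_force: 3.9
```

jog_arm(
  rows=[
    [[0, 0, 0, 0], [0, 0, 0, 0], [0, 0, 0, 0]],
  ],
  claw=0.3,
)

```text
time_s: 16.75
tcp_pos: [0.5223, 0.0143, 0.1664]
ee_rot: [[0.078, 0.919, 0.387], [0.992, -0.035, -0.117], [-0.094, 0.394, -0.914]]
wrist_force: [-15.5, 0.5, -5.9]
gripper_width: 0.535
gripper_force: 29.3
```

jog_arm(
  rows=[
    [[-0.01, 0, 0.0015, 0], [-0.01, 0, 0.0015, 0]],
  ],
)

```text
time_s: 17.0
tcp_pos: [0.5219, -0.0043, 0.1669]
ee_rot: [[0.077, 0.923, 0.378], [0.992, -0.034, -0.12], [-0.098, 0.384, -0.918]]
wrist_force: [-4.7, 4.2, -25.3]
gripper_width: 0.541
gripper_force: 29.6
```

```bash
python3 -c "
from station import *;import numpy as np;print(np.round(sense()['joints'],1))"
```

```text
[  5.7  12.6 -54.7  83.1  -9.1  89.6]
```

jog_arm(
  rows=[
    [[-0.008, 0, 0.002, 0], [0, 0, 0, 0]],
  ],
)

```text
time_s: 17.25
tcp_pos: [0.5218, -0.0126, 0.1669]
ee_rot: [[0.08, 0.924, 0.374], [0.992, -0.036, -0.123], [-0.1, 0.381, -0.919]]
wrist_force: [-9.6, -2.2, -20.5]
gripper_width: 0.54
gripper_force: 30.2
```

jog_arm(
  rows=[
    [[0, 0, 0, 0], [0, 0, 0.003, 0], [0, 0, 0, 0]],
  ],
  claw=0.65,
)

```text
time_s: 17.62
tcp_pos: [0.5252, -0.0126, 0.1688]
ee_rot: [[0.081, 0.922, 0.379], [0.992, -0.036, -0.124], [-0.101, 0.386, -0.917]]
wrist_force: [-14.3, -0.5, -6.7]
gripper_width: 0.646
gripper_force: 7.5
```

jog_arm(
  rows=[
    [[0, 0, 0, 0], [0, 0, 0, 0], [0, 0, 0, 0]],
  ],
  claw=0.3,
)

```text
time_s: 18.0
tcp_pos: [0.5219, -0.0125, 0.1669]
ee_rot: [[0.081, 0.924, 0.374], [0.992, -0.036, -0.124], [-0.101, 0.381, -0.919]]
wrist_force: [-26.9, 3.1, 0.2]
gripper_width: 0.539
gripper_force: 29.3
```

jog_arm(
  rows=[
    [[-0.01, 0, 0.002, 0], [-0.008, 0, 0.001, 0]],
  ],
)

```text
time_s: 18.25
tcp_pos: [0.5214, -0.0299, 0.1673]
ee_rot: [[0.081, 0.927, 0.367], [0.992, -0.037, -0.125], [-0.102, 0.374, -0.922]]
wrist_force: [-20.9, 4.6, -11.9]
gripper_width: 0.544
gripper_force: 29.6
```

```bash
python3 -c "
from station import *;import numpy as np;print(np.round(sense()['joints'],1))"
```

```text
[  4.8  12.6 -54.1  76.7  -9.2  96.8]
```

jog_arm(
  rows=[
    [[-0.004, 0.002, 0.001, 0], [-0.003, 0, 0, 0], [0, 0, 0, 0]],
  ],
)

```text
time_s: 18.62
tcp_pos: [0.5216, -0.0326, 0.1673]
ee_rot: [[0.071, 0.928, 0.366], [0.992, -0.028, -0.122], [-0.103, 0.372, -0.923]]
wrist_force: [-33.4, 30.0, -3.1]
gripper_width: 0.541
gripper_force: 30.7
```

jog_arm(
  rows=[
    [[-0.003, 0, 0, 0], [-0.003, 0, 0, 0], [0, 0, 0, 0]],
  ],
)

```text
time_s: 19.0
tcp_pos: [0.5215, -0.0358, 0.1675]
ee_rot: [[0.063, 0.929, 0.365], [0.992, -0.02, -0.121], [-0.105, 0.37, -0.923]]
wrist_force: [-32.8, 42.8, -8.5]
gripper_width: 0.543
gripper_force: 30.6
```

The force along y rose to over 30 N with no further travel, so the tray is at the inner stop. Release and retreat.

jog_arm(
  rows=[
    [[0, 0, 0, 0], [0, 0, 0, 0], [0, 0, -0.01, 0], [0, 0, -0.025, 0], [0, 0, -0.035, 0], [0, 0, -0.04, 0], [0, 0, -0.05, 0], [0, 0, -0.05, 0]],
  ],
  claw=0.78,
)

```text
time_s: 20.0
tcp_pos: [0.4525, -0.0153, 0.3726]
ee_rot: [[0.082, 0.918, 0.388], [0.992, -0.037, -0.121], [-0.097, 0.395, -0.913]]
wrist_force: [1.0, 1.0, 0.7]
gripper_width: 0.783
gripper_force: 0.0
```

```bash
python3 - <<'E'
from h import *
s=sense();print(np.round(s['joints'],1))
t=capture("scene")[:,:,::-1];a=capture("wrist")[:,:,::-1]
cv2.imwrite("pics/p4.png",np.hstack([cv2.resize(a,(400,300)),cv2.resize(t[80:320,150:400],(390,300))[:, :390]]))
E
```

```text
[ 26.4  -7.8 -33.9  22.2 -48.2 137.5]
```

View pics/p4.png

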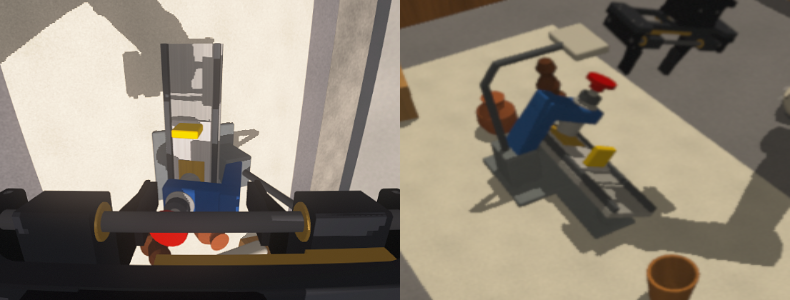

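The wrist and scene crops show the tab pushed in toward the frame, with the tag half under it, and the gripper is clear. Next I'll fit the arm's kinematics linearly from the poses logged so far, to check what tilt is possible at the plunger.

```bash
cat > kin.py <<'E'
import numpy as np
from scipy.spatial.transform import Rotation as Ro
from scipy.optimize import least_squares
D=[([-62.074,22.088,.38,-.027,-68.412,-14.818],(.142,-.608,.291),(-.001,.002,-1)),
([7.258,54.668,80.56,1.849,-109.345,-99.13],(.8792,-.0563,.441),(.117,-.016,-.993)),
([7.676,56.354,80.6,4.555,-96.807,-99.02],(.9358,-.0534,.4332),(.306,-.038,-.951)),
([12.077,58.679,80.603,8.205,-85.869,-103.26],(.9872,.015,.4224),(.456,-.048,-.889)),
([16.13,59.344,80.599,11.96,-78.37,-107.35],(1.0114,.0797,.4383),(.571,-.046,-.82)),
([35.791,-14.964,-35.094,31.05,-46.133,-145.22],(.4416,.0411,.4448),(.573,-.045,-.818)),
([35.2,.3,-43.1,38.9,-29.1,111.2],(.495,.1082,.3013),(.482,-.034,-.875)),
([13.2,5.5,-55.7,79,-9.2,87.7],(.5033,.0486,.2208),(.473,-.05,-.88)),
([9,12.5,-54.5,93.1,-9.2,76.8],(.5255,.0535,.1725),(.415,-.096,-.905)),
([4.8,12.6,-54.1,76.7,-9.2,96.8],(.5214,-.0299,.1673),(.367,-.125,-.922)),
([26.4,-7.8,-33.9,22.2,-48.2,137.5],(.4525,-.0153,.3726),(.388,-.121,-.913))]
E=lambda a,x:Ro.from_euler(a,x,degrees=True).as_matrix()
def tz(j,s): return E('z',j[0])@E('y',j[1]-j[2])@E('x',s*j[3])@E('y',-j[4])@[1,0,0]
def fit(s):
    A=[];b=[]
    for j,p,_ in D:
        Z=E('z',j[0]);A1=Z@E('y',j[1]);A2=Z@E('y',j[1]-j[2])
        A.append(np.c_[Z,A1[:,0],A1[:,2],A2[:,0],A2[:,2],tz(j,s)]);b.append(p)
    A=np.vstack(A);b=np.hstack(b);x=np.linalg.lstsq(A,b,rcond=None)[0];return x,np.abs(A@x-b).max()
S=min((1,-1),key=lambda s:sum(np.linalg.norm(tz(j,s)-z) for j,_,z in D))
X,err=fit(S)
lo=np.array([-179,-69,-61,-181,-171]);hi=np.array([179,118,80.6,117.6,-9.2])
def fk(j):
    Z=E('z',j[0]);A1=Z@E('y',j[1]);A2=Z@E('y',j[1]-j[2]);t=tz(j,S)
    return np.c_[Z,A1[:,0],A1[:,2],A2[:,0],A2[:,2],t]@X,t
def ik(p,z,w=.3,j0=(0,0,-30,0,-40)):
    f=lambda j:np.r_[fk(j)[0]-p,w*(fk(j)[1]-z)]
    r=least_squares(f,np.clip(j0,lo+.1,hi-.1),bounds=(lo,hi),x_scale=50);return r.x,np.abs(f(r.x)).max()
E
python3 - <<'E'
from kin import *
print(S,X.round(3),err,max(np.linalg.norm(tz(j,S)-z) for j,_,z in D))
ps=np.radians(-2.6);c,s=np.cos(ps),np.sin(ps)
a=np.array([-.565*c,-.565*s,.825]);top=np.array([.4745,-.143,.207])
for tilt in (24,28,31,34.4):
  t=np.radians(tilt);n=np.array([-np.sin(t)*c,-np.sin(t)*s,np.cos(t)])
  for st in(-.08,0,.022):
    p=top-a*st+n*.0697; j,e=ik(p,-n);print(tilt,st,p.round(3),j.round(1),round(e,4))
E
python3 - <<'E'
from h import *
print(blobs(capture("scene")[:,:,::-1],(15,180,60),(32,255,255),(190,110,340,260))[0])
ms=camera_model("scene")
o=np.array([.564,-.147,0]);
for q in(.0,.084,.005,.010): print(q,proj(ms,o+[-.019+.045*(.105+q),.001+.105+q,.103]))
E
```

```text
-1 [ 0.09  -0.106  0.136 -0.027  0.578  0.337  0.089  0.284] 0.12309433841752049 0.0016735896928217434
24 -0.08 [ 0.401 -0.14   0.337] [ -5.5  -9.9 -41.9  -2.1 -34. ] 0.0
24 0 [ 0.446 -0.142  0.271] [ -5.1  -1.9 -48.   -3.  -19.9] 0.0
24 0.022 [ 0.459 -0.142  0.253] [ -5.    0.6 -49.4  -3.6 -16.1] 0.0
28 -0.08 [ 0.397 -0.139  0.335] [ -5.7 -11.9 -45.   -3.  -29. ] 0.0
28 0 [ 0.442 -0.142  0.269] [ -5.3  -3.5 -51.4  -5.2 -14.1] 0.0
28 0.022 [ 0.454 -0.142  0.25 ] [ -5.2  -0.8 -52.9  -7.  -10. ] 0.0
31 -0.08 [ 0.393 -0.139  0.333] [ -5.9 -13.4 -47.3  -4.  -25.1] 0.0
31 0 [ 0.439 -0.141  0.267] [ -5.4  -4.6 -54.1  -8.7  -9.6] 0.0
31 0.022 [ 0.451 -0.142  0.249] [ -5.7  -1.9 -53.5 -11.7  -9.2] 0.0071
34.4 -0.08 [ 0.39  -0.139  0.331] [ -6.2 -14.9 -50.1  -5.7 -20.6] 0.0
34.4 0 [ 0.435 -0.141  0.265] [ -6.3  -5.7 -54.5 -16.4  -9.2] 0.0083
34.4 0.022 [ 0.448 -0.142  0.246] [ -8.9  -2.4 -54.3 -41.5  -9.2] 0.0153
[([247, 181, 19, 15, 75], [255.7, 190.2]), ([268, 197, 20, 16, 218], [277.4, 204.6])]
0.0 [277.15696498 205.24377189]
0.084 [294.42018856 226.44682174]
0.005 [278.14033981 206.45160745]
0.01 [279.12909212 207.66604377]
```

```bash
python3 - <<'E'
s=open("kin.py").read()
s=s.replace("def fit(s):","""def cols(j,s):
    Z=E('z',j[0]);A1=Z@E('y',j[1]);A2=Z@E('y',j[1]-j[2]);A4=A2@E('x',s*j[3]);A5=A4@E('y',-j[4])
    return np.c_[Z,A1[:,0],A1[:,2],A2[:,0],A2[:,2],A5]
def fit(s):""")
s=s.replace("""        Z=E('z',j[0]);A1=Z@E('y',j[1]);A2=Z@E('y',j[1]-j[2])
        A.append(np.c_[Z,A1[:,0],A1[:,2],A2[:,0],A2[:,2],tz(j,s)]);b.append(p)""","        A.append(cols(j,s));b.append(p)")
s=s.replace("""    Z=E('z',j[0]);A1=Z@E('y',j[1]);A2=Z@E('y',j[1]-j[2]);t=tz(j,S)
    return np.c_[Z,A1[:,0],A1[:,2],A2[:,0],A2[:,2],t]@X,t""","    return cols(j,S)@X,tz(j,S)")
open("kin.py","w").write(s)
E
python3 - <<'E'
from kin import *
print(X.round(3),err)
for j,p,_ in D: print((cols(j,S)@X-p).round(3))
ps=np.radians(-2.6);c,s=np.cos(ps),np.sin(ps)
a=np.array([-.565*c,-.565*s,.825]);top=np.array([.4745,-.143,.207])
for tilt in (24,28,31):
  t=np.radians(tilt);n=np.array([-np.sin(t)*c,-np.sin(t)*s,np.cos(t)])
  for st in(-.08,0,.022):
    p=top-a*st+n*.0697; j,e=ik(p,-n);print(tilt,st,p.round(3),j.round(1),round(e,4))
E
```

```text
[-0.     0.     0.161  0.     0.565  0.422 -0.001  0.237 -0.16  -0.   ] 0.0006512937460634305
[-0.  0. -0.]
[-0.  0.  0.]
[ 0.  0. -0.]
[-0.  0. -0.]
[ 0.  0. -0.]
[ 0. -0.  0.]
[ 0.  0. -0.]
[ 0. -0. -0.]
[-0.     0.    -0.001]
[ 0.    -0.     0.001]
[-0.  0.  0.]
24 -0.08 [ 0.401 -0.14   0.337] [  4.6  -9.7 -34.3   4.4 -41.7] 0.0
24 0 [ 0.446 -0.142  0.271] [  3.6  -0.8 -37.    5.1 -29.9] 0.0
24 0.022 [ 0.459 -0.142  0.253] [  3.4   1.9 -37.5   5.4 -26.8] 0.0
28 -0.08 [ 0.397 -0.139  0.335] [  5.  -11.6 -37.6   6.  -36.3] 0.0
28 0 [ 0.442 -0.142  0.269] [  3.9  -2.2 -40.8   7.6 -23.7] 0.0
28 0.022 [ 0.454 -0.142  0.25 ] [  3.6   0.6 -41.5   8.4 -20.2] 0.0
31 -0.08 [ 0.393 -0.139  0.333] [  5.3 -12.9 -40.3   7.7 -32. ] 0.0
31 0 [ 0.439 -0.141  0.267] [  3.9  -3.1 -44.1  10.6 -18.4] 0.0
31 0.022 [ 0.451 -0.142  0.249] [  3.5  -0.2 -45.2  12.5 -14.5] 0.0
```

```bash
python3 - <<'E'
from kin import *
print(ik(np.array([.37,-.10,.46]),np.array([.388,-.121,-.913])))
E
```

```text
(array([ 18.06922798, -18.72535463, -27.07619252,  15.38854071,
       -62.56722555]), np.float64(0.00017079931150649761))
```

jog_arm(
  rows=[
    [[-0.033, -0.0127, -0.034, 0], [-0.033, -0.0127, -0.034, 0], [-0.033, -0.0127, -0.034, 0], [0, 0, 0, 0.188], [0, 0, 0, 0.188], [0, 0, 0, 0.188], [0, 0, 0, 0.188], [0, 0, 0, 0.188], [0, 0, 0, 0.188], [0, 0, 0, 0.188], [0, 0, 0, 0.188], [0, 0, 0, 0.188], [0, 0, 0, 0.188], [0, 0, 0, 0.188], [0, 0, 0, 0.188], [0, 0, 0, 0.188], [0, 0, 0, 0.188], [0, 0, 0, 0.188], [0, 0, 0, 0.188], [0, 0, 0, 0.188]],
  ],
  claw=0,
)

```text
time_s: 22.65
tcp_pos: [0.3703, -0.1003, 0.4571]
ee_rot: [[-0.13, -0.914, 0.384], [-0.988, 0.089, -0.125], [0.08, -0.395, -0.915]]
wrist_force: [1.1, 0.7, 0.5]
gripper_width: 0.002
gripper_force: 0.0
```

jog_arm(
  rows=[
    [[0, 0, 0, 0.188], [0, 0, 0, 0.188], [0, 0, 0, 0.188], [0, 0, 0, 0.188], [0, 0, 0, 0.188], [0, 0, 0, 0.188], [0, 0, 0, 0.188], [0, 0, 0, 0.188]],
  ],
)

```text
time_s: 23.65
tcp_pos: [0.3703, -0.1003, 0.4571]
ee_rot: [[-0.921, 0.065, 0.384], [0.018, 0.992, -0.125], [-0.389, -0.108, -0.915]]
wrist_force: [0.3, 0.2, 0.1]
gripper_width: 0.007
gripper_force: 0.0
```

```bash
cat > pl.py <<'E'
from h import *
s=sense();R=np.array(s['ee_rot']);P=np.array(s['tcp_pos'])
c,sn=np.cos(np.radians(-2.6)),np.sin(np.radians(-2.6))
a=np.array([-.565*c,-.565*sn,.825]);sl=np.array([.825*c,.825*sn,.565]);top=np.array([.4745,-.143,.207])
for st in(-.06,-.012,0,.014,.022):
    p=top-a*st-sl*.008-R[:,2]*.0697;print(st,p.round(4),"tool",(R.T@(p-P)).round(4))
print("axis -a in tool",(R.T@-a).round(4));print(np.round(s['joints'],1))
E
python3 pl.py
```

```text
-0.06 [ 0.4073 -0.1325  0.3158] tool [ 0.0202 -0.0143  0.1475]
-0.012 [ 0.4344 -0.1337  0.2762] tool [ 0.0106 -0.0095  0.1943]
0 [ 0.4412 -0.134   0.2663] tool [ 0.0082 -0.0083  0.206 ]
0.014 [ 0.4491 -0.1344  0.2547] tool [ 0.0054 -0.0069  0.2197]
0.022 [ 0.4536 -0.1346  0.2481] tool [ 0.0038 -0.0061  0.2275]
axis -a in tool [-0.1997  0.1003  0.9746]
[  18.1  -18.5  -27.4   15.5  -62.4 -115.5]
```

jog_arm(
  rows=[
    [[0.005, -0.0036, 0.037, 0], [0.005, -0.0036, 0.037, 0], [0.005, -0.0036, 0.037, 0], [0.005, -0.0036, 0.037, 0], [-0.0048, 0.0024, 0.0234, 0], [-0.0048, 0.0024, 0.0234, 0], [0, 0, 0, 0]],
  ],
)

```text
time_s: 24.52
tcp_pos: [0.4344, -0.1343, 0.2738]
ee_rot: [[-0.923, 0.059, 0.379], [0.012, 0.992, -0.126], [-0.384, -0.112, -0.917]]
wrist_force: [-0.5, -0.0, -1.0]
gripper_width: 0.005
gripper_force: 0.0
```

```bash
python3 pl.py; python3 - <<'E'
from h import *
s=sense();print(s['wrist_force'])
t=capture("scene")[:,:,::-1];a=capture("wrist")[:,:,::-1]
cv2.imwrite("pics/p5.png",np.hstack([cv2.resize(a,(400,300)),cv2.resize(t[80:230,190:330],(390,300),interpolation=2)]))
E
```

```text
-0.06 [ 0.4076 -0.1324  0.3159] tool [ 0.0087 -0.0044 -0.049 ]
-0.012 [ 0.4347 -0.1336  0.2763] tool [-0.0012  0.0005 -0.0022]
0 [ 0.4415 -0.1339  0.2664] tool [-0.0036  0.0017  0.0094]
0.014 [ 0.4494 -0.1343  0.2548] tool [-0.0065  0.0031  0.0231]
0.022 [ 0.4539 -0.1345  0.2482] tool [-0.0082  0.0039  0.0309]
axis -a in tool [-0.205   0.1003  0.9735]
[   7.6   -2.8  -43.9   21.   -29.2 -116.4]
[-0.48659703 -0.04012537 -0.98047959]
```

View pics/p5.png

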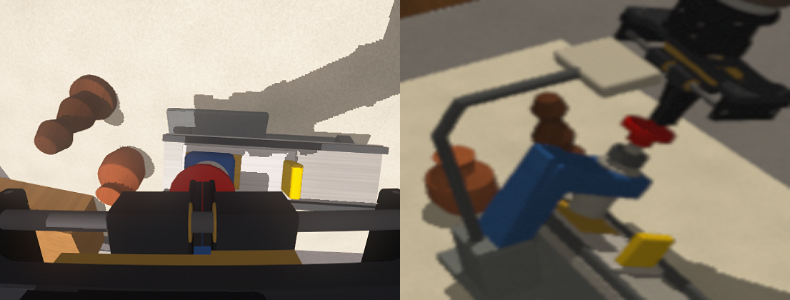

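The last picture shows the fingertips just above the red cap, on its axis, at about (202,185) left and (650,120) right. Push slowly.

jog_arm(
  rows=[
    [[-0.0004, 0.0002, 0.002, 0], [-0.0004, 0.0002, 0.002, 0], [-0.0004, 0.0002, 0.002, 0], [-0.0004, 0.0002, 0.002, 0], [-0.0004, 0.0002, 0.002, 0], [-0.0004, 0.0002, 0.002, 0], [-0.0004, 0.0002, 0.002, 0]],
  ],
)

```text
time_s: 25.5
tcp_pos: [0.4423, -0.1344, 0.2626]
ee_rot: [[-0.923, 0.059, 0.381], [0.011, 0.992, -0.125], [-0.386, -0.111, -0.916]]
wrist_force: [-2.0, 0.2, 2.5]
gripper_width: 0.005
gripper_force: 1.7
```

jog_arm(
  rows=[
    [[-0.0004, 0.0002, 0.002, 0], [-0.0004, 0.0002, 0.002, 0], [-0.0004, 0.0002, 0.002, 0]],
  ],
)

```text
time_s: 25.88
tcp_pos: [0.4457, -0.1346, 0.2575]
ee_rot: [[-0.922, 0.059, 0.382], [0.011, 0.992, -0.125], [-0.386, -0.111, -0.916]]
wrist_force: [-1.9, -0.1, 3.8]
gripper_width: 0.008
gripper_force: 2.3
```

jog_arm(
  rows=[
    [[-0.0003, 0.0001, 0.0012, 0], [-0.0002, 0.0001, 0.001, 0], [0, 0, 0, 0]],
  ],
)

```text
time_s: 26.25
tcp_pos: [0.4468, -0.1347, 0.2561]
ee_rot: [[-0.922, 0.059, 0.382], [0.011, 0.992, -0.126], [-0.386, -0.112, -0.916]]
wrist_force: [-6.7, 2.7, 9.1]
gripper_width: 0.002
gripper_force: 5.3
```

jog_arm(
  rows=[
    [[0, 0, -0.0004, 0], [0, 0, 0, 0]],
  ],
)

```text
time_s: 26.5
tcp_pos: [0.4465, -0.1347, 0.2565]
ee_rot: [[-0.922, 0.059, 0.382], [0.011, 0.992, -0.126], [-0.386, -0.112, -0.916]]
wrist_force: [-5.4, 2.8, 8.9]
gripper_width: 0.003
gripper_force: 5.2
```

jog_arm(
  rows=[
    [[0, 0, -0.0003, 0], [0, 0, 0, 0], [0, 0, 0, 0]],
  ],
)

```text
time_s: 26.88
tcp_pos: [0.4464, -0.1347, 0.2567]
ee_rot: [[-0.923, 0.059, 0.381], [0.011, 0.992, -0.126], [-0.386, -0.112, -0.916]]
wrist_force: [-5.1, 1.3, 8.0]
gripper_width: 0.007
gripper_force: 5.1
```

jog_arm(
  rows=[
    [[0, 0, 0, 0], [0, 0, 0, 0], [0, 0, 0, 0], [0, 0, 0, 0], [0, 0, 0, 0], [0, 0, 0, 0]],
  ],
)

```text
time_s: 27.62
tcp_pos: [0.4464, -0.1347, 0.2567]
ee_rot: [[-0.923, 0.059, 0.381], [0.011, 0.992, -0.126], [-0.386, -0.112, -0.916]]
wrist_force: [-5.2, 2.3, 7.6]
gripper_width: 0.005
gripper_force: 5.1
```

jog_arm(
  rows=[
    [[-0.0004, 0.0002, 0.002, 0], [-0.0004, 0.0002, 0.002, 0], [-0.0004, 0.0002, 0.002, 0], [-0.0004, 0.0002, 0.002, 0]],
  ],
)

```text
time_s: 28.12
tcp_pos: [0.4508, -0.1349, 0.2503]
ee_rot: [[-0.922, 0.059, 0.382], [0.011, 0.992, -0.126], [-0.386, -0.112, -0.916]]
wrist_force: [-8.3, 4.1, 12.2]
gripper_width: 0.005
gripper_force: 8.1
```

jog_arm(
  rows=[
    [[-0.0002, 0.0001, 0.001, 0], [-0.0002, 0.0001, 0.001, 0], [0, 0, 0, 0]],
  ],
)

```text
time_s: 28.5
tcp_pos: [0.4513, -0.1351, 0.2497]
ee_rot: [[-0.922, 0.059, 0.382], [0.011, 0.992, -0.127], [-0.387, -0.112, -0.915]]
wrist_force: [-19.6, 8.4, 22.3]
gripper_width: 0.004
gripper_force: 14.6
```

The axial force is about 29 N after 8.5 mm of further travel, so this is the hard second stop. Hold.

jog_arm(
  rows=[
    [[0, 0, 0, 0], [0, 0, 0, 0], [0, 0, 0, 0], [0, 0, 0, 0], [0, 0, 0, 0], [0, 0, 0, 0], [0, 0, 0, 0]],
  ],
)

```text
time_s: 29.38
tcp_pos: [0.4513, -0.1351, 0.2497]
ee_rot: [[-0.922, 0.059, 0.382], [0.011, 0.992, -0.127], [-0.387, -0.112, -0.915]]
wrist_force: [-19.0, 8.5, 22.7]
gripper_width: 0.002
gripper_force: 14.5
```

jog_arm(
  rows=[
    [[0.0007, -0.0003, -0.004, 0], [0.001, -0.0005, -0.005, 0], [0.001, -0.0005, -0.005, 0], [0.001, -0.0005, -0.005, 0], [0.001, -0.0005, -0.005, 0], [0.002, -0.001, -0.01, 0], [0, 0, -0.03, 0], [0, 0, -0.04, 0], [0, 0, -0.05, 0], [0, 0, -0.05, 0], [0, 0, -0.02, 0]],
  ],
)

```text
time_s: 30.75
tcp_pos: [0.3596, -0.1097, 0.4538]
ee_rot: [[-0.921, 0.058, 0.386], [0.011, 0.992, -0.123], [-0.39, -0.109, -0.914]]
wrist_force: [-0.6, -0.9, -1.2]
gripper_width: 0.005
gripper_force: 0.0
```

```bash
python3 - <<'E'
from h import *
im=capture("scene")[:,:,::-1]
print(blobs(im,(0,200,120),(5,255,255),(190,110,340,260))[0],blobs(im,(15,180,60),(32,255,255),(190,110,340,260))[0])
print(np.round(sense()['joints'],1))
E
```

```text
[([271, 138, 13, 10, 56], [276.8, 142.5])] [([247, 181, 19, 15, 78], [255.8, 190.4]), ([268, 197, 20, 16, 223], [277.5, 204.6])]
[  16.8  -19.7  -28.1   15.1  -62.2 -113.6]
```

jog_arm(
  rows=[
    [[0, 0, 0, -0.188], [0, 0, 0, -0.188], [0, 0, 0, -0.188], [0, 0, 0, -0.188], [0, 0, 0, -0.188], [0, 0, 0, -0.188], [0, 0, 0, -0.188], [0, 0, 0, -0.188], [0, 0, 0, -0.188], [0, 0, 0, -0.188], [0, 0, 0, -0.188], [0, 0, 0, -0.188], [0, 0, 0, -0.188], [0, 0, 0, -0.188], [0, 0, 0, -0.188], [0, 0, 0, -0.188], [0, 0, 0, -0.188], [0, 0, 0, -0.188], [0, 0, 0, -0.188], [0, 0, 0, -0.188]],
  ],
  claw=0.8,
)

```text
time_s: 33.3
tcp_pos: [0.3602, -0.11, 0.4494]
ee_rot: [[0.788, 0.485, 0.379], [0.563, -0.817, -0.125], [0.249, 0.312, -0.917]]
wrist_force: [-0.1, 0.4, -0.9]
gripper_width: 0.801
gripper_force: 0.0
```

jog_arm(
  rows=[
    [[0, 0, 0, -0.188], [0, 0, 0, -0.188], [0, 0, 0, -0.188], [0, 0, 0, -0.188], [0, 0, 0, -0.188]],
  ],
)

```text
time_s: 33.92
tcp_pos: [0.3602, -0.11, 0.4494]
ee_rot: [[0.076, 0.922, 0.379], [0.992, -0.03, -0.125], [-0.104, 0.385, -0.917]]
wrist_force: [-0.5, 0.7, -0.3]
gripper_width: 0.803
gripper_force: 0.0
```

```bash
cat > tb.py <<'E'
from h import *
from kin import ik
s=sense();R=np.array(s['ee_rot']);P=np.array(s['tcp_pos']);J=s['joints'];print(np.round(J,1))
C=np.array([.550,-.041,.103]);Y=np.array([.0454,.999,0]);n=-R[:,2]
for q,h in((0,.14),(0,.07),(0,.035),(0,.014),(.03,.014),(.06,.014),(.09,.014),(.12,.014)):
    p=C+Y*q+n*(.051+h);j,e=ik(p,R[:,2],j0=J[:5]);print(q,h,"tool",(R.T@(p-P)).round(4),j.round(1),e.round(4))
print("Y tool",(R.T@Y).round(3))
E
python3 tb.py
```

```text
[ 16.6 -19.3 -28.6  15.  -61.9 155.3]
0 0.14 tool [0.1188 0.0396 0.1899] [ 22.9   0.1 -42.9  29.4 -32.4] 0.0
0 0.07 tool [0.1188 0.0396 0.2599] [ 16.6   7.4 -49.   44.2 -19.1] 0.0
0 0.035 tool [0.1188 0.0396 0.2949] [  8.5  11.  -53.2  66.6 -11.3] 0.0
0 0.014 tool [0.1188 0.0396 0.3159] [  4.1  13.3 -53.8  78.2  -9.2] 0.004
0.03 0.014 tool [0.1487 0.04   0.3127] [  5.1  13.4 -54.3  85.9  -9.2] 0.0007
0.06 0.014 tool [0.1785 0.0403 0.3094] [ 10.1  13.8 -53.8  82.5 -11. ] 0.0
0.09 0.014 tool [0.2083 0.0407 0.3062] [ 15.7  14.3 -52.8  77.1 -13.2] 0.0
0.12 0.014 tool [0.2381 0.041  0.303 ] [ 21.   15.  -51.5  72.1 -15.4] 0.0
Y tool [ 0.994  0.012 -0.108]
```

jog_arm(
  rows=[
    [[0.04, 0.013, 0, 0], [0.04, 0.013, 0, 0], [0.0388, 0.0136, 0, 0], [0, 0, 0.04, 0], [0, 0, 0.04, 0], [0, 0, 0.04, 0], [0, 0, 0.04, 0], [0, 0, 0.04, 0], [0, 0, 0.04, 0], [0, 0, 0.02, 0], [0, 0, 0.02, 0], [0, 0, 0, 0]],
  ],
)

```text
time_s: 35.42
tcp_pos: [0.5119, -0.0302, 0.1949]
ee_rot: [[0.083, 0.923, 0.375], [0.991, -0.037, -0.128], [-0.104, 0.382, -0.918]]
wrist_force: [-0.5, 0.2, -0.1]
gripper_width: 0.797
gripper_force: 0.0
```

```bash
python3 tb.py
```

```text
[ 13.    9.6 -51.2  53.5 -15.  113. ]
0 0.14 tool [ 0.002   0.0004 -0.091 ] [ 23.    0.2 -42.7  29.2 -32.8] 0.0
0 0.07 tool [ 0.002   0.0004 -0.021 ] [ 16.9   7.5 -48.7  43.5 -19.6] 0.0
0 0.035 tool [0.002  0.0004 0.014 ] [  9.3  11.1 -52.9  64.5 -11.9] 0.0
0 0.014 tool [0.002  0.0004 0.035 ] [  3.9  13.3 -53.8  78.8  -9.2] 0.003
0.03 0.014 tool [0.0319 0.0006 0.0317] [  5.3  13.5 -54.3  85.3  -9.3] 0.0
0.06 0.014 tool [0.0617 0.0007 0.0284] [ 11.1  13.9 -53.6  79.9 -11.6] 0.0
0.09 0.014 tool [0.0915 0.0009 0.025 ] [ 16.6  14.4 -52.5  74.8 -13.8] 0.0
0.12 0.014 tool [0.1213 0.001  0.0217] [ 21.7  15.1 -51.2  70.2 -15.9] 0.0
Y tool [ 0.994  0.005 -0.111]
```

jog_arm(
  rows=[
    [[0.002, 0, 0.012, 0], [0, 0, 0.012, 0], [0, 0, 0.01, 0], [0, 0, 0, 0]],
  ],
)

```text
time_s: 35.92
tcp_pos: [0.5282, -0.0304, 0.1706]
ee_rot: [[0.084, 0.923, 0.376], [0.991, -0.038, -0.128], [-0.104, 0.383, -0.918]]
wrist_force: [0.3, 0.1, 0.5]
gripper_width: 0.802
gripper_force: 0.0
```

jog_arm(
  rows=[
    [[0, 0, 0, 0], [0, 0, 0, 0], [0, 0, 0, 0], [0, 0, 0, 0], [0, 0, 0, 0]],
  ],
  claw=0.3,
)

```text
time_s: 36.55
tcp_pos: [0.5215, -0.0298, 0.1666]
ee_rot: [[0.082, 0.927, 0.367], [0.991, -0.037, -0.128], [-0.105, 0.374, -0.921]]
wrist_force: [-18.3, 4.3, 5.6]
gripper_width: 0.541
gripper_force: 29.2
```

```bash
python3 tb.py
```

```text
[  4.5  12.7 -54.2  77.7  -9.2  96.1]
0 0.14 tool [-0.0021  0.003  -0.1205] [ 23.    0.5 -41.8  28.1 -33.6] 0.0
0 0.07 tool [-0.0021  0.003  -0.0505] [ 17.4   7.7 -47.7  41.  -20.7] 0.0
0 0.035 tool [-0.0021  0.003  -0.0155] [ 11.1  11.3 -51.8  58.9 -13.2] 0.0
0 0.014 tool [-0.0021  0.003   0.0055] [  4.3  13.4 -53.7  77.4  -9.2] 0.0013
0.03 0.014 tool [0.0277 0.0031 0.0022] [  7.8  13.6 -53.6  78.2 -10.4] 0.0
0.06 0.014 tool [ 0.0575  0.0033 -0.0011] [ 13.1  14.  -52.9  74.  -12.5] 0.0
0.09 0.014 tool [ 0.0873  0.0035 -0.0045] [ 18.2  14.6 -51.8  69.9 -14.5] 0.0
0.12 0.014 tool [ 0.1171  0.0036 -0.0078] [ 22.9  15.3 -50.4  65.9 -16.6] 0.0
Y tool [ 0.994  0.005 -0.111]
```

jog_arm(
  rows=[
    [[0.005, -0.004, -0.0005, 0], [0.01, 0, -0.0011, 0], [0.01, 0, -0.0011, 0], [0.01, 0, -0.0011, 0], [0.01, 0, -0.0011, 0]],
  ],
)

```text
time_s: 37.17
tcp_pos: [0.5232, 0.0147, 0.1668]
ee_rot: [[0.085, 0.925, 0.369], [0.991, -0.039, -0.131], [-0.107, 0.377, -0.92]]
wrist_force: [-7.4, -2.2, -3.9]
gripper_width: 0.541
gripper_force: 29.0
```

jog_arm(
  rows=[
    [[0.01, 0, -0.0011, 0], [0.01, 0, -0.0011, 0], [0.01, 0, -0.0011, 0], [0.01, 0, -0.0011, 0], [0.01, 0, -0.0011, 0], [0.01, 0, -0.0011, 0]],
  ],
)

```text
time_s: 37.92
tcp_pos: [0.5259, 0.0748, 0.1668]
ee_rot: [[0.085, 0.925, 0.37], [0.991, -0.038, -0.132], [-0.108, 0.378, -0.92]]
wrist_force: [-6.4, -2.9, -3.5]
gripper_width: 0.539
gripper_force: 28.9
```

jog_arm(
  rows=[
    [[0.008, 0, -0.0009, 0], [0.005, 0, -0.0005, 0], [0.002, 0, 0, 0], [0, 0, 0, 0]],
  ],
)

```text
time_s: 38.42
tcp_pos: [0.5266, 0.0901, 0.1668]
ee_rot: [[0.084, 0.925, 0.371], [0.991, -0.037, -0.13], [-0.107, 0.378, -0.92]]
wrist_force: [-10.2, -1.4, -0.6]
gripper_width: 0.54
gripper_force: 29.0
```

jog_arm(
  rows=[
    [[0.002, 0, 0, 0], [0.002, 0, 0, 0], [0, 0, 0, 0]],
  ],
)

```text
time_s: 38.8
tcp_pos: [0.5267, 0.091, 0.1666]
ee_rot: [[0.089, 0.925, 0.369], [0.99, -0.04, -0.138], [-0.113, 0.378, -0.919]]
wrist_force: [-8.4, -8.8, 1.6]
gripper_width: 0.538
gripper_force: 29.1
```

jog_arm(
  rows=[
    [[0.002, 0, 0, 0], [0, 0, 0, 0]],
  ],
)

```text
time_s: 39.05
tcp_pos: [0.5267, 0.0913, 0.1666]
ee_rot: [[0.092, 0.925, 0.369], [0.989, -0.041, -0.142], [-0.116, 0.378, -0.919]]
wrist_force: [-7.9, -12.8, 2.5]
gripper_width: 0.538
gripper_force: 29.2
```

jog_arm(
  rows=[
    [[0, 0, 0, 0], [0, 0, 0, 0], [0, 0, 0, 0], [0, 0, -0.01, 0], [0, 0, -0.02, 0], [0, 0, -0.03, 0], [0, 0, -0.04, 0], [0, 0, -0.05, 0], [0, 0, -0.05, 0], [0, 0, 0, 0]],
  ],
  claw=0.8,
)

```text
time_s: 40.3
tcp_pos: [0.4554, 0.1249, 0.3568]
ee_rot: [[0.08, 0.92, 0.384], [0.992, -0.037, -0.119], [-0.095, 0.39, -0.916]]
wrist_force: [-0.1, 0.1, 0.2]
gripper_width: 0.8
gripper_force: 0.0
```

```bash
python3 - <<'E'
from h import *
im=capture("scene")[:,:,::-1];ms=camera_model("scene")
print(blobs(im,(0,200,120),(5,255,255),(190,110,340,260))[0],blobs(im,(15,180,60),(32,255,255),(190,110,340,260))[0])
for q in(.115,.12,.125): print(q,proj(ms,np.array([.564,-.147,0])+[-.019+.045*(.105+q),.001+.105+q,.103]).round(1))
t=capture("top")[:,:,::-1].astype(int);o=cv2.imread("pics/top.png").astype(int)
for n,x,y in(("jar",386,198),("fig",398,239),("drum",211,200)):print(n,np.abs(t-o)[y-18:y+18,x-18:x+18].mean())
s=sense();print(s['wrist_force'],s['time_s'])
E
```

```text
[([271, 138, 17, 11, 89], [278.7, 143.3])] [([264, 206, 26, 19, 212], [276.5, 215.3]), ([292, 228, 22, 16, 231], [302.5, 235.5])]
0.115 [301.2 234.8]
0.12 [302.3 236.2]
0.125 [303.5 237.5]
jar 2.414094650205761
fig 27.525205761316872
drum 17.98611111111111
[-0.60837062  0.64417983 -0.77000822] 40.4
```

```bash
python3 - <<'E'
from h import *
t=np.ascontiguousarray(capture("top")[:,:,::-1]);o=cv2.imread("pics/top.png")
f=lambda i:cv2.cvtColor(i,cv2.COLOR_BGR2HSV)[:,:,1]
for n,x,y in(("fig",398,239),("drum",211,200)):
    r=cv2.matchTemplate(f(t)[y-35:y+35,x-35:x+35],f(o)[y-17:y+17,x-17:x+17],cv2.TM_CCOEFF_NORMED);_,v,_,l=cv2.minMaxLoc(r);print(n,v,l[0]-18,l[1]-18)
finish_job()
E
```

```text
fig 0.9884710311889648 0 0
drum 0.98814857006073 0 0
the job is handed in; nothing more can be done
```

The tag was embossed as asked and the job is handed in at about 40 s. The tray went home, the plunger was held about a second at each stop and sprang back up, and the tray is out at its outer stop with the gripper clear. The figure, drum and jar show no movement in the top view. To approach the plunger under the lamp I had to tilt the tool, which the jog command can't do directly, so I pushed the arm past its reach limit to get it.

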